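# Store the dye bottle in the case with the folding lid stay

## Robot

A 6-joint arm with a two-finger parallel gripper is mounted at the origin on the work surface; the furniture and walls round the work are solid. World frame = base frame: x ahead of the robot, y to its left, z up, the work surface at z = 0. Lengths are in mm, angles in degrees, forces in N, time in s.
With the tool pointing down it reaches from about 300 to 850 mm from the base axis. Payload 4.2 kg.
Tool frame: the origin (TCP) lies between the finger pads; the fingertips stand 22 mm ahead of it and the grasp point (between the pads) lies 3 mm ahead of it; z points along the fingers, y is the direction in which the jaws open and shut (so a half turn about z gives the same grasp; the last joint's range is limited). The gripper opens to 91 mm and grips with 3 to 60 N. Pads are 32 mm wide; open, the fingers measure 118 mm over their backs; the gripper's body (76 mm by 178 mm) begins 60 mm behind the grasp point.
Start: joints at [73.912, 18.312, 89.639, -0, 72.044, -1.146], TCP at [148.267, 555.57, 235.976] pointing down, gripper open.
Joint ranges: [-177.97, 177.97], [-48.28, 115.42], [12.27, 149.76], [-77.06, 257.06], [2.81, 150.46], [-146.56, 146.56]. Speed limits (degrees/s): [147.25, 147.25, 180, 180, 180, 180].

## Interface

Orientations are given as [roll, pitch, yaw] about the fixed x, y, z axes, in that order (R = Rz(yaw) Ry(pitch) Rx(roll)).
In Python, from workcell import * gives the robot as it stands.
- The arm moves only by the shell command python3 -m jog 'ROWS' [OPENING] [FORCE]. ROWS is text: rows parted by semicolons, each of 6 numbers parted by spaces: the shift along the tool's x, y, z in units of 0.5 m (1.0 is 0.5 m), then the turn, a rotation vector about the tool's x, y, z in units of pi/2 rad (1.0 is pi/2 rad). A call has 1 to 20 rows; each row is the pose to reach, as a shift and turn from the pose measured when the call began, along the tool's axes at that moment; what a row does not reach only later rows make up. A row lasts 1/12 s, in which the tool goes at most 41.7 mm and 7.16 degrees, less where a joint would pass 70% of its speed; a pose out of reach is approached as far as the arm can. A call with a number of a shift or a turn outside -1 to 1 is refused whole. A call with a gripper value outside its range is refused whole. OPENING is the opening, from -1 (shut) to 1 (fully open), set as the call begins (- or left out, the last holds). The fingers move at their own pace and stop on an object; FORCE is the grip in N (left out, the last holds). Time passes only in rows, so rows that repeat a pose let the fingers close. It gives the time, the measured TCP pose, the force and the opening at its end, in the units of the state.
- state(): the state, without advancing time (a new reading comes with each control period).
- grab_frame(name): name is "side" or "top"; returns the picture (384x512x3 uint8, red, green, blue); there is no depth.
- calibration(name): a dict with "mtx" (3x3 intrinsics, pixels), "rvec" (rotation vector, rad) and "tvec" (3), from world to camera coordinates, as OpenCV has them. Camera axes: x right, y down, z forward; pixel columns grow to the right and rows downward; lengths in mm; the calibration is good to about 2 mm. A picture is of the moment at which its call begins. calibration takes no time and is no camera call.
- job_done(): hands the job in, once; it reports no verdict.
Trained networks look in the newest picture that a camera, given by its name, has taken for a name from the list of things; names that differ only in an ending like _2 or _b are one class to them, and where a whole thing is asked for, a point or a joint stands for the part that bears it (a point fixed in the world has none). Each returns a list of dicts, best first, with "confidence" (0 to 1); they miss things now and then, are a little off and sometimes report something else, mostly with a low value. They report only what shows in the picture. A call takes as long as a camera call. They do not tell look-alikes from the thing itself.
- spot_in(query, camera): "rect" ([left, top, right, bottom] in pixels, round what is visible of it).
- tip_of(query, camera): "location" ([column, row] in pixels: a listed point, or the origin of a listed thing).
The state is a dict: "time_s": time; "qpos": joint angles; "qvel": joint speeds; "effort": joint torques, N m; "ee_pos": TCP position; "ee_rot": TCP orientation; "force": force on the tool from outside, world axes, zero at the start; "torque": the same for the moment, N m; "gripper_width": finger opening in mm.
Only numpy, scipy, OpenCV 4.12 (cv2) and the standard library are available. Lean on these libraries where they do the work, as an engineer would, in place of code of your own. Each camera call takes 0.05 s, during which the arm holds its last target. There are 200 camera calls.

## Task

Raise the blue lid of the grey case by its bar handle until its folding stay locks and holds the lid up by itself, then stand the small amber dye bottle upright inside on the floor of the case. Then release the stay by lifting the red grip at its knee so that the knee folds forward, and let the lid down gently, without slamming, until it is fully shut with the bottle inside. Do not drop the bottle, do not pull so hard that the case, which stands loose on the bench, slides or lifts off it, and leave the other things where they are.

Things in the scene. Friction and masses are not known exactly. Their poses are not given: they have to be found in the camera images.
- case: grey open-topped sheet case, 190 (its x) x 200 (y) x 95 mm high, walls and floor 5 mm thick, 3 kg, standing loose on the bench; origin at the centre of its underside; its +x points to the hinge side (away from the robot), its y to the left, z up. The stay is on its right (-y) side. A pull of more than about 10 N on the raised lid or on the stay slides it or lifts an edge of it.
- lid_hinge (a point): middle of the hinge line, at the case's far top edge: 95 mm toward +x and 95 mm above the case's origin; the hinge axis runs along the case's y
- lid (a joint): angle of the blue lid in rad, 0 shut, growing as it opens. Plate 190 x 204 x 6 mm, 0.7 to 1 kg, damped hinge; unlocked it falls shut and slams. The stay stops it somewhere between 1.1 and 1.4 rad, to be felt. Raised right to the stop and then eased, the knee snaps over and the lid settles about 0.05 rad lower on the locked stay; pulled hard on the stop, the knee stays straight
- lid_handle (a point): middle of the lid's steel bar handle: round bar 12 mm in diameter, 90 mm long along the case's y, on a post at each end (78 mm free between); its centre line is 35 mm above the lid's top face, 170 mm from the hinge line along the lid and 42 mm off the hinge line square to the lid. With the lid up the bar is on its far side
- knee (a joint): angle of the stay's knee joint in rad: 0 folded with the lid shut, 2.67 when the two links are in line, up to 3.09 (its stop) when snapped over and locked. A light spring and the lid's weight press it to the stop once it is past 2.67.
- knee_grip (a point): middle of the red bar on the stay's knee, 12 mm in diameter, 50 mm long along the case's y, 160 mm right of the case's middle, on the knee's axis. It swings on a 65 mm circle about the foot pivot: locked, it is some 55 mm above the pivot and behind it; about 14 mm up and forward takes it over centre against a few N (the lid rises slightly), then it swings forward and down under the lid's weight
- stay_pivot (a point): foot pivot of the stay, 114 mm right of the case's middle plane, 30 mm below the hinge line and 85 mm in front of it, fixed to the case; axis along the case's y. Two flat links of 65 mm join it through the knee to a lug on the lid 90 mm from the hinge line
- bottle_center (a point): amber dye bottle with black cap, 34 mm in diameter (the lowest 50 mm), 62 mm high, about 60 g; the point is on its axis half-way up, 31 mm above its foot. It starts upright on the bench to the left of the case. With the lid up, the front half of the case leaves most room for the hand.
- bench_timer: white bench timer lying to the right, 100 x 140 x 40 mm; leave alone; origin at the centre of its underside
- marker_red: red marker pen lying at the right, 136 mm long; leave alone; origin at the centre of its underside
- dye_bottle: the same amber bottle; origin at the centre of its underside
Not all that is in view belongs to the job. What is meant by the dye_bottle is not purple, and is the smaller of those in its own colour.

How it is judged (in metres and radians):
On the way, in this order (a step that is already met when the one before it is completed fails the run):
1. the lid is up, the stay's knee is snapped over and carries it, and the fingers are off the lid and stay (value of joint lid above 1 rad and value of joint knee above 2.85 rad and contact force between the fingers and case below 0.3 N), for 0.3 s.
2. the bottle stands upright on the case's floor, let go, with the lid still up on the locked stay (value of joint lid above 1 rad and value of joint knee above 2.85 rad and x of bottle_center in the frame of case between -0.078 and 0.078 m and y of bottle_center in the frame of case between -0.084 and 0.084 m and z of bottle_center in the frame of case below 0.045 m and angle between bottle_center's own z axis and vertical below 0.15 rad and contact force between the fingers and dye_bottle below 0.1 N), for 0.2 s.
At the end, for the whole second after the job is handed in: The lid is shut (within 0.03 rad) with the stay folded, the bottle stands upright (within 0.15 rad) on the floor inside the case, and the case is within 15 mm of where it stood (value of joint lid below 0.03 rad and value of joint knee below 0.4 rad and x of bottle_center in the frame of case between -0.078 and 0.078 m and y of bottle_center in the frame of case between -0.084 and 0.084 m and z of bottle_center in the frame of case below 0.045 m and angle between bottle_center's own z axis and vertical below 0.15 rad and distance of case from where it was at the start of the episode below 0.015 m and linear speed of dye_bottle below 0.02 m/s); the robot touches nothing.
It fails at once if the lid slams: it turns faster than 2 rad/s in the last 0.15 rad before shut (value of joint lid below 0.15 rad and velocity of joint lid below -2 rad/s).
It fails at once if the case is shoved more than 15 mm or tipped by more than 0.05 rad (an edge 10 mm off the bench) (distance of case from where it was at the start of the episode above 0.015 m or angle between case's own z axis and vertical above 0.05 rad).
It fails at once if the bottle is dropped: it falls free at more than 0.5 m/s (linear speed of dye_bottle above 0.5 m/s and contact force between the fingers and dye_bottle below 0.1 N).
It fails at once if the bench timer or red marker is moved more than 20 mm (distance of any of bench_timer, marker_red from where it was at the start of the episode above 0.02 m).
It also fails if it takes over 72 s, if anything falls off the work surface, if the arm or the gripper's body presses on something with over 40 N, if the wrist force passes 120 N, or if a joint passes its speed limit or range.

## Working session

There is one attempt and no reset: what is moved stays moved. The work goes in short steps, Python scripts to look and compute and a shell command to move; the robot and the scene stay as the last step left them, time stands still between calls to the robot, and variables do not carry over. Pictures are saved under pics/ and viewed, about 8 in all and at most 12, crops included, and the job is handed in when it is done.

```bash
mkdir -p pics; ls
python3 - <<'E'
from workcell import *
import cv2,numpy as np
s=state();print(s)
for c in ("side","top"):
    im=grab_frame(c); cv2.imwrite(f"pics/{c}0.png",cv2.cvtColor(im,cv2.COLOR_RGB2BGR))
    k=calibration(c);R=cv2.Rodrigues(np.array(k["rvec"],float))[0];print(c,(-R.T@np.array(k["tvec"],float).ravel()).round(),k["mtx"])
    for q in ("case","lid_handle","lid_hinge","knee_grip","stay_pivot","bottle_center","dye_bottle","bench_timer","marker_red"):
        print(q,[(np.round(d["location"],1).tolist(),round(d["confidence"],2)) for d in tip_of(q,c)][:4])
E
```

```text
pics
{'time_s': 0.0, 'qpos': array([ 7.39125993e+01,  1.83511814e+01,  8.97074208e+01,  1.85771914e-03,
        7.20435776e+01, -1.14570468e+00]), 'qvel': array([-0.08334355, -0.08723492, -0.02804969,  0.02207007,  0.00939581,
        0.0083777 ]), 'effort': array([ 2.55946379e-04, -4.12468278e+01, -2.31968558e+01,  7.27141974e-02,
        4.58218670e-02, -1.27844787e-04]), 'ee_pos': array([148.11199635, 555.10555644, 235.11798271]), 'ee_rot': array([-1.79897876e+02, -3.80893627e-03,  1.65057726e+02]), 'force': array([ 0.65598632, -0.47990658, -0.28189755]), 'torque': array([0.04007927, 0.04779535, 0.03007624]), 'gripper_width': 91.03101598382578}
side [ 124. -946.  564.] [[397.01082758   0.         256.07642303]
 [  0.         397.01082758 189.33041729]
 [  0.           0.           1.        ]]
case [([279.4, 216.9], 0.88), ([245.5, 176.9], 0.73)]
lid_handle [([244.8, 174.9], 0.9)]
lid_hinge [([308.6, 182.8], 0.83)]
knee_grip [([274.5, 222.7], 0.56), ([209.3, 174.6], 0.16)]
stay_pivot [([295.0, 214.8], 0.57), ([274.4, 225.3], 0.33)]
bottle_center [([224.5, 185.2], 0.87), ([187.4, 194.6], 0.76), ([207.0, 175.1], 0.7), ([307.0, 184.6], 0.41)]
dye_bottle [([211.6, 182.5], 0.75), ([228.1, 197.1], 0.67), ([190.6, 205.1], 0.66)]
bench_timer [([334.5, 303.7], 0.84)]
marker_red [([259.9, 312.3], 0.66)]
top [ 388.  -47. 1185.] [[422.37614834   0.         251.24153291]
 [  0.         422.37614834 190.77971111]
 [  0.           0.           1.        ]]
case [([250.9, 177.9], 0.78), ([149.7, 219.0], 0.41)]
lid_handle [([248.3, 203.2], 0.81)]
lid_hinge [([253.6, 140.3], 0.59)]
knee_grip []
stay_pivot [([293.1, 170.1], 0.63)]
bottle_center [([179.3, 251.1], 0.73), ([148.9, 218.3], 0.69), ([185.8, 206.1], 0.51)]
dye_bottle [([185.8, 204.4], 0.68), ([184.2, 251.7], 0.67), ([150.8, 219.6], 0.65), ([295.1, 169.7], 0.59)]
bench_timer [([384.7, 188.1], 0.83)]
marker_red [([374.5, 243.3], 0.77)]
```

```bash
python3 - <<'E'
import cv2,numpy as np
a=cv2.imread("pics/side0.png")[130:330,140:400];b=cv2.imread("pics/top0.png")[100:300,110:430]
a=cv2.resize(a,None,fx=2,fy=2.0,interpolation=3)[:, :];b=cv2.resize(b,(640,400),interpolation=3)
cv2.imwrite("pics/a.png",cv2.resize(a,(700,538)));cv2.imwrite("pics/b.png",b)
E
cat > h.py <<'E'
from workcell import *
import cv2,numpy as np
from scipy.spatial.transform import Rotation as Ro
def cam(c):
    k=calibration(c);R=cv2.Rodrigues(np.array(k["rvec"],float))[0];return np.array(k["mtx"]),R,np.array(k["tvec"],float).ravel()
def ray(c,p):
    K,R,t=cam(c);return -R.T@t,R.T@np.linalg.inv(K)@[p[0],p[1],1]
def atz(c,p,z):
    o,d=ray(c,p);return o+d*(z-o[2])/d[2]
def tri(ps,pt):
    (o1,d1),(o2,d2)=ray("side",ps),ray("top",pt)
    A=np.c_[d1,-d2];s=np.linalg.lstsq(A,o2-o1,rcond=None)[0]
    p,q=o1+s[0]*d1,o2+s[1]*d2;return ((p+q)/2).round(1),round(float(np.linalg.norm(p-q)),1)
def proj(c,X):
    k=calibration(c);return cv2.projectPoints(np.array(X,float).reshape(-1,1,3),np.array(k["rvec"],float),np.array(k["tvec"],float),np.array(k["mtx"]),None)[0].reshape(-1,2)
def go(pos,rpy=None):
    "shift and turn in jog units from the present pose"
    s=state();R=Ro.from_euler("xyz",s["ee_rot"],degrees=True)
    T=R if rpy is None else Ro.from_euler("xyz",rpy,degrees=True)
    return np.r_[R.inv().apply(np.array(pos)-s["ee_pos"])/500,(R.inv()*T).as_rotvec()/(np.pi/2)].round(3)
E
python3 - <<'E'
from h import *
print("handle",tri([244.8,174.9],[248.3,203.2]))
print("hinge",tri([308.6,182.8],[253.6,140.3]))
print("pivot",tri([295,214.8],[293.1,170.1]))
print("timer",atz("top",[384.7,188.1],0),"marker",atz("top",[374.5,243.3],0))
for z in (31,):
  for p in ([179.3,251.1],[148.9,218.3],[185.8,206.1]): print(p,atz("top",p,z))
  for p in ([224.5,185.2],[187.4,194.6],[207,175.1]): print(p,atz("side",p,z))
E
```

```text
handle (array([448.7, -36.2, 142.4]), 3.6)
hinge (array([624.1, -53.6,  91.9]), 11.6)
pivot (array([ 540.3, -155.4,   62. ]), 6.2)
timer [ 498.79513534 -419.54813097    0.        ] marker [ 344.75495864 -385.80750506    0.        ]
[179.3, 251.1] [328.48386197 152.04178171  31.        ]
[148.9, 218.3] [417.75809715 235.75839486  31.        ]
[185.8, 206.1] [450.36102577 135.26929669  31.        ]
[224.5, 185.2] [445.11797146 154.82822383  31.        ]
[187.4, 194.6] [321.38856687 137.14292684  31.        ]
[207, 175.1] [415.7299485  255.85147805  31.        ]
```

View pics/a.png

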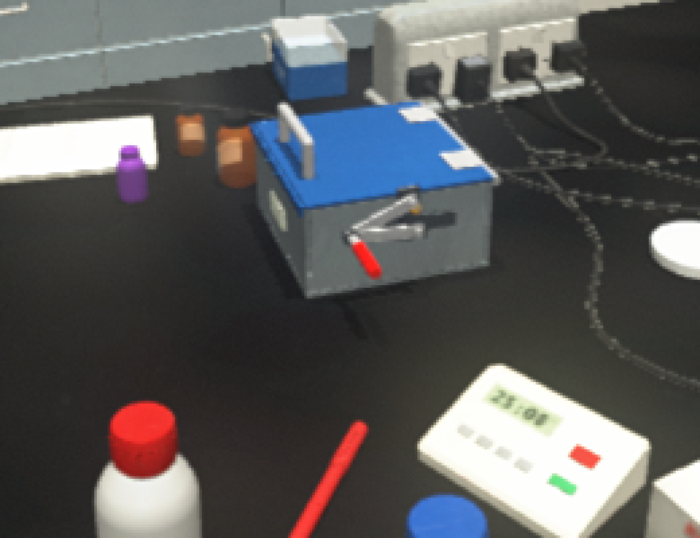

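View pics/b.png

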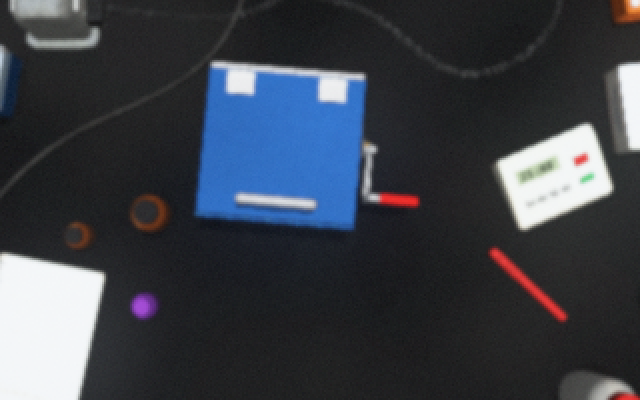

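Candidates for the bottle: large amber at side (228,187)/top (184,206), small amber at side (210,179)/top (149,218), purple at side (188,195)/top (182,253). I choose the small amber one. Handle: side (248,180)/top (248,200). Red grip: side (275,226)/top (310,200). Next come finer measurements by colour, with a close crop of the bottle.

Run:
```python
from h import *
T=cv2.imread("pics/top0.png");S=cv2.imread("pics/side0.png")
h=cv2.cvtColor(T,cv2.COLOR_BGR2HSV)
m=cv2.inRange(h,(100,120,80),(125,255,255));m[:, :190]=0;m[:,300:]=0;m[:120]=0;m[230:]=0
n,l,st,_=cv2.connectedComponentsWithStats(m);i=1+st[1:,4].argmax()
c=np.argwhere(l==i)[:,::-1].astype(np.float32);w=np.array([atz("top",p,101)[:2] for p in cv2.convexHull(c).reshape(-1,2)],np.float32)
print("lid",cv2.minAreaRect(w))
# handle bar in top
g=cv2.inRange(h,(0,0,110),(180,80,255));g[:190]=0;g[215:]=0;g[:,220:225]=0
g[:,:215]=0;g[:,285:]=0
p=np.argwhere(g)[:,::-1].astype(np.float32);q=np.array([atz("top",x,136)[:2] for x in p],np.float32)
print("handle",p.min(0),p.max(0),cv2.minAreaRect(q))
hs=cv2.cvtColor(S,cv2.COLOR_BGR2HSV)
for nm,hh,sl in (("top",h,(205,232,138,162)),("side",hs,(168,192,200,220))):
    a=cv2.inRange(hh,(3,90,40),(20,255,255));b=np.zeros_like(a);y0,y1,x0,x1=sl;b[y0:y1,x0:x1]=a[y0:y1,x0:x1]
    p=np.argwhere(b)[:,::-1];print(nm,p.min(0),p.max(0),p.mean(0),len(p))
r=cv2.inRange(h,(0,140,80),(8,255,255))|cv2.inRange(h,(172,140,80),(180,255,255))
r[:, :285]=0;r[:,325:]=0;r[:185]=0;r[215:]=0
p=np.argwhere(r)[:,::-1];print("grip top",p.min(0),p.max(0))
cr=np.hstack([cv2.resize(S[160:200,185:250],(520,320),interpolation=3),cv2.resize(T[195:235,135:170],(280,320),interpolation=3)])
cv2.imwrite("pics/c.png",cr)
```

```text
lid ((528.8884887695312, -41.83287048339844), (208.12802124023438, 195.67225646972656), 84.5959243774414)
handle [228. 197.] [267. 204.] ((458.2198181152344, -34.67459487915039), (97.96916961669922, 12.841382026672363), 84.61165618896484)
top [144 211] [156 224] [150.99029126 217.39805825] 103
side [205 172] [215 187] [210.42176871 179.59183673] 147
grip top [300 196] [319 203]
```

View pics/c.png

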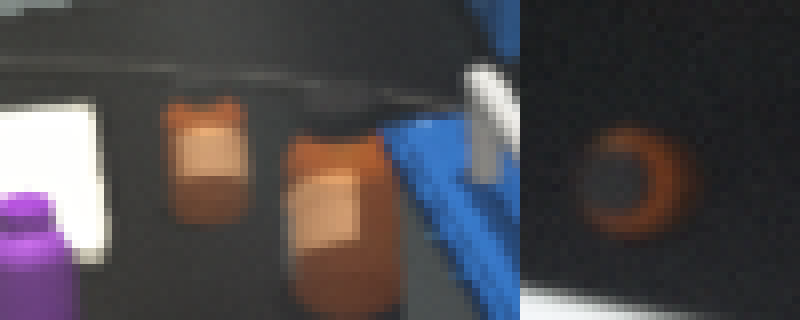

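Run:
```python
from h import *
print(atz("top",[150.3,217.7],46),atz("side",[210,187.5],0),atz("side",[210,180],25))
C=np.array([531,-42,0]);R=Ro.from_euler("z",-5.4,degrees=True)
P=lambda *v:(C+R.apply(v)).round(1)
H=P(-75,0,137);print("handle",H,"grip?",P(10-47.6,-160,60),"hinge",P(95,0,95),"pivot",P(10,-114,65))
print(proj("top",[H,P(-75,45,137),P(-75,-45,137),P(-95,102,101),P(95,102,101),P(-95,-102,101),P(95,-102,101)]).round(1).tolist())
print(proj("side",[H,P(-75,45,137),P(-75,-45,137),P(-95,-100,0),P(95,-102,101),P(-95,-102,101)]).round(1).tolist())
```

```text
[418.95950825 228.33351441  46.        ] [414.14883736 221.53643225   0.        ] [417.22023023 225.89101071  25.        ]
handle [456.3 -34.9 137. ] grip? [ 478.5 -197.8   60. ] hinge [625.6 -50.9  95. ] pivot [ 530.2 -156.4   65. ]
[[247.6, 201.0], [229.5, 199.4], [265.6, 202.5], [207.5, 206.2], [214.5, 133.6], [286.7, 213.1], [292.5, 140.3]]
[[248.0, 176.0], [243.7, 169.8], [252.7, 182.7], [252.4, 240.3], [322.2, 195.1], [251.6, 206.2]]
```

Run:
```python
from h import *
print(go([456.3,-34.9,205],[180,0,84.6]))
```

```text
[-0.9   -0.982  0.062  0.    -0.     0.894]
```

```bash
python3 -m jog '-0.05 -0.055 0.003 0 0 0.05;-0.15 -0.164 0.01 0 0 0.13;-0.25 -0.273 0.016 0 0 0.21;-0.35 -0.382 0.022 0 0 0.29;-0.45 -0.491 0.03 0 0 0.37;-0.52 -0.57 0.036 0 0 0.45;-0.59 -0.645 0.04 0 0 0.53;-0.66 -0.72 0.046 0 0 0.61;-0.73 -0.797 0.05 0 0 0.69;-0.8 -0.873 0.055 0 0 0.77;-0.85 -0.928 0.06 0 0 0.85;-0.88 -0.96 0.062 0 0 0.894;-0.9 -0.982 0.062 0 0 0.894;-0.9 -0.982 0.062 0 0 0.894;-0.9 -0.982 0.062 0 0 0.894;-0.9 -0.982 0.062 0 0 0.894' -0.12
python3 - <<'E'
from h import *
s=state();print(s["qpos"].round(1),s["force"].round(1))
T=grab_frame("top");cv2.imwrite("pics/t1.png",T[...,::-1])
print(go([456.3,-34.9,141],[180,0,84.6]))
E
```

```text
time_s: 2.33
ee_pos: [454.9, -33.0, 205.4]
ee_rot: [179.9, -0.0, 84.6]
force: [1.5, 0.6, -1.0]
gripper_width: 40.0
[ -5.6   9.  107.1   0.   63.9  -0.2] [ 1.5  0.6 -1. ]
[ 0.008 -0.007  0.128  0.003  0.003 -0.003]
```

```bash
python3 -m jog '0.004 0.001 0.03 0 0 0;0.005 0.002 0.06 0 0 0;0.005 0.002 0.09 0 0 0;0.005 0.002 0.115 0 0 0;0.005 0.002 0.126 0 0 0;0.005 0.002 0.128 0 0 0;0.005 0.002 0.128 0 0 0'
python3 -m jog '0 0 0 0 0 0;0 0 0 0 0 0;0 0 0 0 0 0;0 0 0 0 0 0;0 0 0 0 0 0;0 0 0 0 0 0' -0.9 15
python3 - <<'E'
from h import *
print(state()["force"],state()["torque"])
for c in("side",): cv2.imwrite("pics/s1.png",cv2.resize(grab_frame(c)[110:290,190:370],(560,560),interpolation=3)[...,::-1])
E
```

```text
time_s: 2.97
ee_pos: [460.6, -36.8, 141.3]
ee_rot: [179.7, 0.3, 84.4]
force: [0.9, 0.4, 0.2]
gripper_width: 39.9
time_s: 3.47
ee_pos: [458.5, -36.5, 141.5]
ee_rot: [179.9, 0.3, 84.4]
force: [-5.5, 0.8, 5.2]
gripper_width: 11.4
[-5.47482301  0.83131243  5.21265766] [0.06188224 1.05043585 0.07260974]
```

View pics/s1.png

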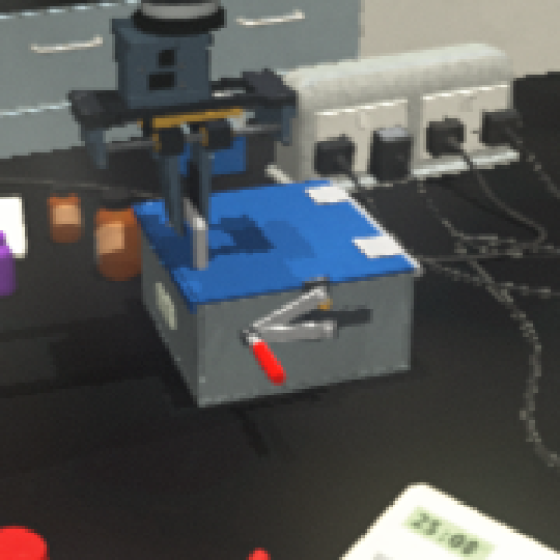

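The picture shows the fingers on the bar handle at crop (195,210), and the opening of 11.4 mm fits the 12 mm bar. Next I work out the arc table.

Run:
```python
import numpy as np
for t in np.arange(0,1.41,.05): print(round(t,2),((170*(1-np.cos(t))+42*np.sin(t))/500).round(3),(-(170*np.sin(t)-42*(1-np.cos(t)))/500).round(3))
```

```text
0.0 0.0 -0.0
0.05 0.005 -0.017
0.1 0.01 -0.034
0.15 0.016 -0.05
0.2 0.023 -0.066
0.25 0.031 -0.082
0.3 0.04 -0.097
0.35 0.049 -0.111
0.4 0.06 -0.126
0.45 0.07 -0.14
0.5 0.082 -0.153
0.55 0.094 -0.165
0.6 0.107 -0.177
0.65 0.12 -0.189
0.7 0.134 -0.199
0.75 0.148 -0.209
0.8 0.163 -0.218
0.85 0.179 -0.227
0.9 0.194 -0.235
0.95 0.211 -0.241
1.0 0.227 -0.247
1.05 0.244 -0.253
1.1 0.261 -0.257
1.15 0.278 -0.261
1.2 0.295 -0.263
1.25 0.313 -0.265
1.3 0.33 -0.266
1.35 0.347 -0.266
1.4 0.365 -0.265
```

```bash
python3 -m jog '0 0.002 -0.006 0 0 0;0 0.005 -0.017 0 0 0;0 0.007 -0.025 0 0 0;0 0.01 -0.034 0 0 0;0 0.013 -0.042 0 0 0;0 0.016 -0.05 0 0 0;0 0.02 -0.058 0 0 0;0 0.023 -0.066 0 0 0;0 0.027 -0.074 0 0 0;0 0.031 -0.082 0 0 0;0 0.035 -0.09 0 0 0;0 0.04 -0.097 0 0 0;0 0.04 -0.097 0 0 0'
python3 - <<'E'
from h import *
s=state();print(s["force"],s["ee_pos"])
H=[627.5,-51];
E
```

```text
time_s: 4.6
ee_pos: [478.0, -38.4, 190.8]
ee_rot: [-180.0, 0.3, 84.4]
force: [-4.3, -2.4, -1.9]
gripper_width: 11.5
[-4.27939988 -2.39414118 -1.85243378] [477.96168412 -38.35113734 190.75394794]
```

```bash
python3 -m jog '0 0.005 -0.006 0 0 0;0 0.01 -0.013 0 0 0;0 0.015 -0.02 0 0 0;0 0.021 -0.028 0 0 0;0 0.026 -0.035 0 0 0;0 0.031 -0.042 0 0 0;0 0.037 -0.049 0 0 0;0 0.043 -0.055 0 0 0;0 0.049 -0.061 0 0 0;0 0.055 -0.067 0 0 0;0 0.061 -0.073 0 0 0;0 0.068 -0.079 0 0 0;0 0.074 -0.085 0 0 0;0 0.081 -0.091 0 0 0;0 0.088 -0.096 0 0 0;0 0.095 -0.101 0 0 0;0 0.102 -0.106 0 0 0;0 0.109 -0.111 0 0 0;0 0.109 -0.111 0 0 0'
```

```text
time_s: 6.18
ee_pos: [531.1, -43.4, 249.3]
ee_rot: [-179.9, 0.3, 84.4]
force: [-11.0, -1.1, 10.7]
gripper_width: 11.6
```

```bash
python3 -m jog '0 0 0 0 0 0;0 0 0 0 0 0;0 0 0 0 0 0'
python3 - <<'E'
from h import *
s=state();print(s["force"],s["torque"])
T=grab_frame("top");S=grab_frame("side");cv2.imwrite("pics/t2.png",T[...,::-1]);cv2.imwrite("pics/s2.png",S[...,::-1])
for c in("side","top"):
  for q in("case","lid_hinge","lid_handle","stay_pivot","knee_grip"):print(c,q,[(np.round(d["location"],1).tolist(),round(d["confidence"],2)) for d in tip_of(q,c)][:2])
cv2.imwrite("pics/s2c.png",cv2.resize(S[80:270,190:380],(560,560),interpolation=3)[...,::-1])
E
```

```text
time_s: 6.43
ee_pos: [531.5, -43.5, 249.9]
ee_rot: [-179.9, 0.3, 84.4]
force: [-3.7, -1.2, -0.7]
gripper_width: 11.2
[-3.69972631 -1.1707872  -0.6659269 ] [-0.2592038   0.530068    0.00372349]
side case [([274.7, 217.0], 0.77)]
side lid_hinge [([309.2, 181.8], 0.9)]
side lid_handle [([273.0, 133.2], 0.62)]
side stay_pivot [([294.1, 215.1], 0.63)]
side knee_grip [([288.2, 205.0], 0.5)]
top case []
top lid_hinge []
top lid_handle []
top stay_pivot [([292.2, 172.8], 0.55)]
top knee_grip [([314.7, 187.4], 0.6)]
```

View pics/s2c.png

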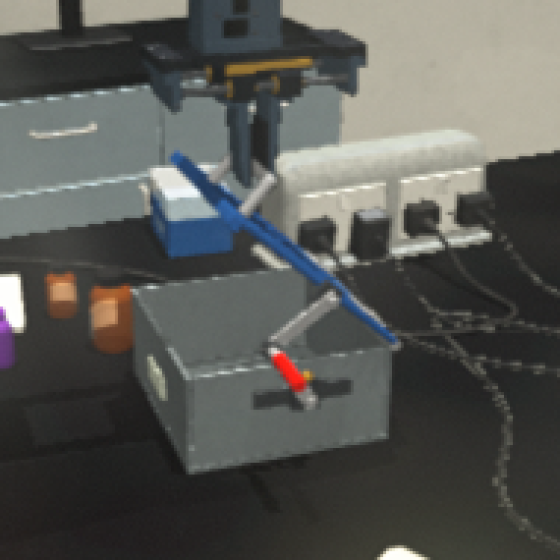

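The picture shows the lid at about 0.75 rad, the stay half unfolded and the case corner still at side (253,240), so the case has not moved. I continue the lift.

```bash
python3 -m jog '0 0.004 -0.002 0 0 0;0 0.01 -0.005 0 0 0;0 0.015 -0.008 0 0 0;0 0.023 -0.013 0 0 0;0 0.031 -0.017 0 0 0;0 0.038 -0.021 0 0 0;0 0.046 -0.025 0 0 0;0 0.054 -0.028 0 0 0;0 0.063 -0.031 0 0 0;0 0.071 -0.034 0 0 0;0 0.079 -0.037 0 0 0;0 0.088 -0.04 0 0 0;0 0.096 -0.042 0 0 0;0 0.101 -0.044 0 0 0;0 0.105 -0.045 0 0 0;0 0.105 -0.045 0 0 0'
python3 -m jog '0 0 0 0 0 0'
```

```text
time_s: 8.37
ee_pos: [584.4, -48.5, 273.0]
ee_rot: [180.0, 0.3, 84.4]
force: [-3.8, -0.6, 6.2]
gripper_width: 11.5
time_s: 8.45
ee_pos: [584.9, -48.6, 273.2]
ee_rot: [179.9, 0.3, 84.4]
force: [-2.5, -2.0, -0.9]
gripper_width: 11.6
```

```bash
python3 -m jog '0 0.006 -0.001 0 0 0;0 0.012 -0.002 0 0 0;0 0.018 -0.003 0 0 0;0 0.024 -0.004 0 0 0;0 0.03 -0.005 0 0 0;0 0.036 -0.006 0 0 0;0 0.042 -0.007 0 0 0'
python3 -m jog '0 0.003 0 0 0 0;0 0.006 -0.001 0 0 0;0 0.009 -0.001 0 0 0'
```

```text
time_s: 9.03
ee_pos: [606.3, -50.6, 276.6]
ee_rot: [179.9, 0.3, 84.4]
force: [-1.5, -1.9, 1.2]
gripper_width: 11.4
time_s: 9.28
ee_pos: [611.1, -51.1, 276.9]
ee_rot: [179.9, 0.3, 84.4]
force: [-0.3, -0.7, 1.9]
gripper_width: 11.4
```

```bash
python3 -m jog '0 0.003 0 0 0 0;0 0.006 0 0 0 0;0 0.006 0 0 0 0'
```

```text
time_s: 9.53
ee_pos: [614.8, -51.5, 277.1]
ee_rot: [179.8, 0.3, 84.4]
force: [0.3, -1.8, 3.0]
gripper_width: 11.3
```

```bash
python3 -m jog '0 0.003 0 0 0 0;0 0.005 0 0 0 0;0 0.005 0 0 0 0'; python3 -m jog '0 0.003 0 0 0 0;0 0.006 0 0 0 0;0 0.006 0 0 0 0'
```

```text
time_s: 9.78
ee_pos: [617.0, -51.7, 277.1]
ee_rot: [179.9, 0.3, 84.4]
force: [-3.2, -1.1, 3.2]
gripper_width: 11.2
time_s: 10.03
ee_pos: [618.4, -51.8, 277.2]
ee_rot: [-179.9, 0.3, 84.4]
force: [-6.9, -0.6, 5.9]
gripper_width: 11.3
```

Stop felt at about 1.27 rad (force rising to -6.9 N), matching the geometry. Now I ease back.

```bash
python3 -m jog '0 -0.002 0 0 0 0;0 -0.004 0 0 0 0;0 -0.006 0 0 0 0;0 -0.008 0 0 0 0;0 -0.01 0 0 0 0;0 -0.012 0 0 0 0;0 -0.014 0 0 0 0;0 -0.014 0 0 0 0'
python3 -m jog '0 -0.002 0 0 0 0;0 -0.004 0 0 0 0;0 -0.006 0 0 0 0;0 -0.006 0 0 0 0'
python3 - <<'E'
from h import *
S=grab_frame("side");cv2.imwrite("pics/s3.png",S[...,::-1])
cv2.imwrite("pics/s3c.png",cv2.resize(S[80:270,190:380],(560,560),interpolation=3)[...,::-1])
E
```

```text
time_s: 10.7
ee_pos: [611.4, -51.2, 276.7]
ee_rot: [-179.9, 0.3, 84.4]
force: [-1.0, -1.3, -0.4]
gripper_width: 11.4
time_s: 11.03
ee_pos: [609.6, -50.9, 276.6]
ee_rot: [180.0, 0.3, 84.4]
force: [4.7, -2.1, -4.4]
gripper_width: 11.6
```

View pics/s3c.png

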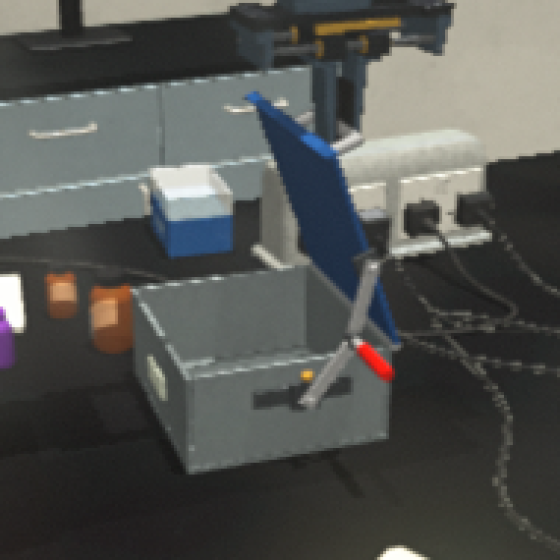

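The knee is snapped over at crop (355,340), the lid rests on the stay and the reading is +4.7 N. I release and retreat upward.

```bash
python3 -m jog '0 0.002 0 0 0 0;0 0.002 0 0 0 0;0 0.002 0 0 0 0;0 0.002 0 0 0 0' -0.45
python3 -m jog '0 0 -0.02 0 0 0;0 0 -0.06 0 0 0;0 0 -0.11 0 0 0;0 0 -0.15 0 0 0;0 0 -0.16 0 0 0'
python3 - <<'E'
from h import *
print(state()["force"],state()["qpos"].round(1))
print(go([418,227,180],[180,0,115]))
E
```

```text
time_s: 11.42
ee_pos: [610.2, -50.8, 276.7]
ee_rot: [-180.0, 0.3, 84.4]
force: [-0.2, -0.1, -0.1]
gripper_width: 24.8
time_s: 11.83
ee_pos: [611.2, -50.3, 361.5]
ee_rot: [179.6, 0.3, 84.4]
force: [-1.2, 0.8, 0.5]
gripper_width: 25.4
[-1.24919616  0.79185952  0.53289633] [-5.6 19.1 70.7 -0.3 89.7 -0. ]
[ 0.516 -0.441  0.357  0.003  0.004 -0.34 ]
```

```bash
python3 -m jog '0.05 -0.04 0 0 0 -0.05;0.1 -0.09 0 0 0 -0.1;0.16 -0.14 0 0 0 -0.15;0.22 -0.19 0.02 0 0 -0.2;0.28 -0.24 0.06 0 0 -0.25;0.34 -0.29 0.11 0 0 -0.3;0.4 -0.34 0.17 0 0 -0.34;0.45 -0.38 0.23 0 0 -0.34;0.49 -0.42 0.29 0 0 -0.34;0.51 -0.436 0.34 0 0 -0.34;0.516 -0.441 0.357 0 0 -0.34;0.516 -0.441 0.357 0 0 -0.34;0.516 -0.441 0.357 0 0 -0.34' 0.4 12
python3 - <<'E'
from h import *
print(go([418,227,33],[180,0,115]),state()["qpos"].round(1))
T=grab_frame("top");S=grab_frame("side");cv2.imwrite("pics/t4.png",T[...,::-1]);cv2.imwrite("pics/s4.png",S[...,::-1])
a=cv2.resize(S[110:230,160:280],(400,400),interpolation=3);b=cv2.resize(T[160:280,90:210],(400,400),interpolation=3)
cv2.imwrite("pics/c4.png",np.hstack([a,b])[...,::-1])
E
```

```text
time_s: 12.92
ee_pos: [417.8, 227.0, 180.0]
ee_rot: [179.9, 0.5, 115.1]
force: [0.4, 1.1, 0.1]
gripper_width: 63.8
[ 0.002 -0.     0.294  0.001  0.005  0.001] [ 27.4  12.  107.2  -0.6  60.7   2.7]
```

View pics/c4.png

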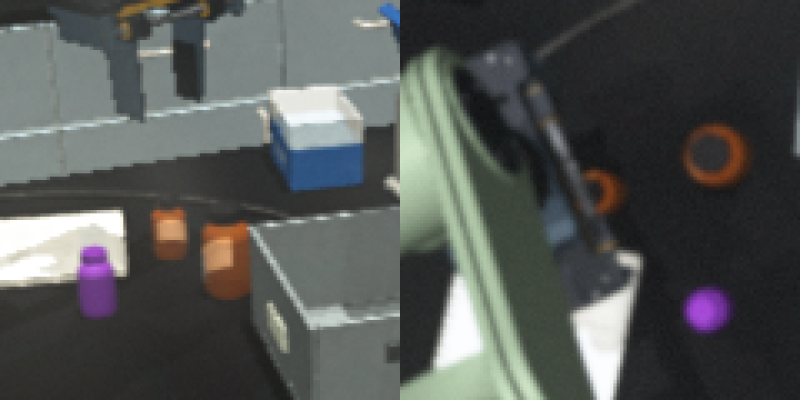

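```bash
python3 -m jog '0.002 0 0.03 0 0 0;0.002 0 0.08 0 0 0;0.002 0 0.13 0 0 0;0.002 0 0.18 0 0 0;0.002 0 0.22 0 0 0;0.002 0 0.25 0 0 0;0.002 0 0.27 0 0 0;0.002 0 0.278 0 0 0;0.002 0 0.278 0 0 0'
python3 -m jog '0 0 0 0 0 0;0 0 0 0 0 0;0 0 0 0 0 0;0 0 0 0 0 0;0 0 0 0 0 0;0 0 0 0 0 0;0 0 0 0 0 0' -0.9 12
```

```text
time_s: 13.77
ee_pos: [421.0, 226.8, 42.6]
ee_rot: [179.6, 0.5, 114.9]
force: [-0.4, 0.7, 0.4]
gripper_width: 63.7
time_s: 14.35
ee_pos: [421.7, 227.2, 43.2]
ee_rot: [179.5, 0.5, 114.9]
force: [1.0, -0.2, 2.5]
gripper_width: 32.7
```

```bash
python3 -m jog '0 0 -0.01 0 0 0;0 0 -0.03 0 0 0;0 0 -0.06 0 0 0;0 0 -0.1 0 0 -0.05;0 0 -0.15 0 0 -0.12;0 0 -0.2 0 0 -0.19;0 0 -0.25 0 0 -0.26;0 0 -0.28 0 0 -0.33;0 0 -0.29 0 0 -0.4;0 0 -0.29 0 0 -0.47;0 0 -0.29 0 0 -0.54;0 0 -0.29 0 0 -0.61;0 0 -0.29 0 0 -0.65;0 0 -0.29 0 0 -0.663;0 0 -0.29 0 0 -0.663;0 0 -0.29 0 0 -0.663'
python3 - <<'E'
from h import *
print(state()["qpos"].round(1),go([493,-39,188],[180,0,174.6]))
E
```

```text
time_s: 15.68
ee_pos: [419.8, 227.6, 188.1]
ee_rot: [-179.8, 0.6, 174.5]
force: [0.1, 0.5, 0.3]
gripper_width: 33.0
[ 27.4  11.6 106.4  -0.6  61.5 -56.8] [-0.197 -0.517  0.004 -0.002  0.007 -0.001]
```

```bash
python3 -m jog '-0.005 -0.015 0 0 0 0;-0.015 -0.04 0 0 0 0;-0.03 -0.08 0 0 0 0;-0.05 -0.13 0 0 0 0;-0.07 -0.185 0 0 0 0;-0.09 -0.24 0 0 0.002 0;-0.11 -0.295 0 0 0.004 0;-0.13 -0.35 0 0 0.005 0;-0.15 -0.4 0 0 0.006 0;-0.17 -0.445 0 0 0.007 0;-0.185 -0.48 0 0 0.007 0;-0.193 -0.505 0.002 0 0.007 0;-0.197 -0.517 0.004 0 0.007 0;-0.197 -0.517 0.004 0 0.007 0;-0.197 -0.517 0.004 0 0.007 0'
python3 - <<'E'
from h import *
S=grab_frame("side");T=grab_frame("top")
print(state()["qpos"].round(1),state()["force"].round(1),go([493,-39,49],[180,0,174.6]))
a=cv2.resize(S[90:260,200:350],(353,400),interpolation=3);b=cv2.resize(T[120:240,190:310],(400,400),interpolation=3)
cv2.imwrite("pics/c5.png",np.hstack([a,b])[...,::-1])
E
```

```text
time_s: 16.93
ee_pos: [492.7, -39.1, 187.8]
ee_rot: [-179.8, -0.1, 174.4]
force: [-0.2, -0.0, -0.3]
gripper_width: 33.1
[ -5.7  13.3 104.2  -0.2  62.6 -90.1] [-0.5  0.4 -1. ] [-0.001 -0.     0.278 -0.002 -0.    -0.001]
```

View pics/c5.png

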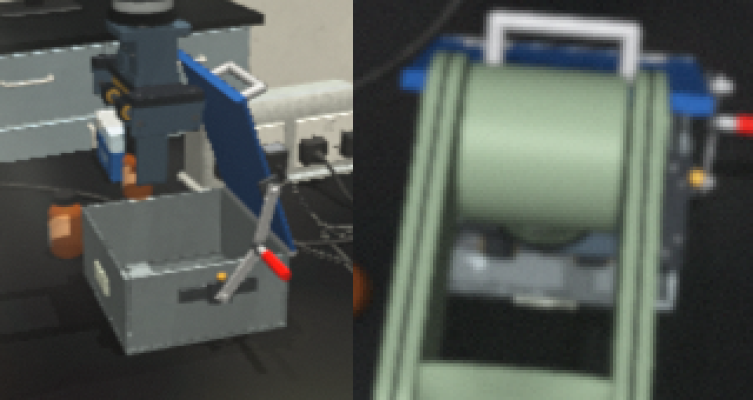

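The bottle is held over the case interior, with the lid up and locked. I shift 10 mm nearer for lid clearance and lower.

```bash
python3 -m jog '0.008 0 0.01 0 0 0;0.016 0 0.03 0 0 0;0.02 0 0.06 0 0 0;0.02 0 0.09 0 0 0;0.02 0 0.12 0 0 0;0.02 0 0.15 0 0 0;0.02 0 0.18 0 0 0;0.02 0 0.21 0 0 0;0.02 0 0.235 0 0 0;0.02 0 0.253 0 0 0;0.02 0 0.262 0 0 0;0.02 0 0.268 0 0 0;0.02 0 0.268 0 0 0'
python3 -m jog '0 0 0.003 0 0 0;0 0 0.006 0 0 0;0 0 0.006 0 0 0'
```

```text
time_s: 18.12
ee_pos: [482.5, -37.6, 53.7]
ee_rot: [-179.8, -0.1, 174.5]
force: [-0.6, -0.0, -0.4]
gripper_width: 33.1
time_s: 18.37
ee_pos: [482.7, -37.7, 50.9]
ee_rot: [-179.8, -0.0, 174.5]
force: [-0.4, -0.6, -0.6]
gripper_width: 33.2
```

```bash
python3 -m jog '0 0 0.002 0 0 0;0 0 0.004 0 0 0;0 0 0.004 0 0 0';python3 -m jog '0 0 0.002 0 0 0;0 0 0.003 0 0 0;0 0 0.003 0 0 0'
```

```text
time_s: 18.62
ee_pos: [482.6, -37.7, 48.9]
ee_rot: [-179.8, -0.0, 174.5]
force: [-0.2, 0.5, -0.5]
gripper_width: 33.3
time_s: 18.87
ee_pos: [482.8, -37.7, 48.0]
ee_rot: [-179.8, 0.0, 174.5]
force: [-1.4, 1.2, 4.6]
gripper_width: 33.1
```

```bash
python3 -m jog '0 0 0 0 0 0;0 0 0 0 0 0;0 0 0 0 0 0;0 0 0 0 0 0;0 0 0 0 0 0' 0.3
python3 -m jog '0 0 -0.01 0 0 0;0 0 -0.03 0 0 0;0 0 -0.06 0 0 0;0 0 -0.1 0 0 0;0.02 0 -0.15 0 0 0;0.04 0 -0.21 0 0 0;0.06 0 -0.27 0 0 0;0.08 0 -0.33 0 0 0;0.08 0 -0.36 0 0 0;0.08 0 -0.36 0 0 0'
python3 - <<'E'
from h import *
S=grab_frame("side");T=grab_frame("top")
cv2.imwrite("pics/s6.png",S[...,::-1]);cv2.imwrite("pics/t6.png",T[...,::-1])
for c in("side","top"):
  for q in("bottle_center","knee_grip"):print(c,q,[(np.round(d["location"],1).tolist(),round(d["confidence"],2)) for d in tip_of(q,c)][:4])
a=cv2.resize(S[90:260,200:350],(353,400),interpolation=3);b=cv2.resize(T[120:240,190:340],(430,344),interpolation=3)
cv2.imwrite("pics/c6.png",np.hstack([a[:344],b])[...,::-1])
h=cv2.cvtColor(T,cv2.COLOR_RGB2HSV)
for nm,im in(("top",T),("side",S)):
  h=cv2.cvtColor(im,cv2.COLOR_RGB2HSV);r=cv2.inRange(h,(0,140,80),(8,255,255))|cv2.inRange(h,(172,140,80),(180,255,255))
  n,l,st,ce=cv2.connectedComponentsWithStats(r);print(nm,[(st[i].tolist(),ce[i].round(1).tolist()) for i in range(1,n) if st[i][4]>15])
E
```

```text
time_s: 19.28
ee_pos: [482.8, -37.7, 47.9]
ee_rot: [-179.8, -0.0, 174.5]
force: [-1.1, -0.4, -1.0]
gripper_width: 58.9
time_s: 20.12
ee_pos: [444.6, -33.6, 231.9]
ee_rot: [-179.8, 0.5, 174.5]
force: [0.9, -0.4, -0.6]
gripper_width: 59.1
side bottle_center [([222.4, 182.5], 0.92), ([191.5, 196.0], 0.53), ([256.5, 210.0], 0.41)]
side knee_grip [([317.2, 200.1], 0.53)]
top bottle_center [([187.6, 205.7], 0.86), ([183.1, 248.4], 0.43)]
top knee_grip [([312.6, 155.9], 0.67)]
top [([471, 44, 28, 25, 188], [484.4, 56.2]), ([444, 63, 6, 4, 19], [446.5, 64.7]), ([305, 154, 21, 8, 133], [315.1, 157.7]), ([354, 223, 40, 38, 306], [373.1, 241.5]), ([414, 297, 19, 17, 248], [423.6, 304.4])]
side [([311, 196, 13, 13, 79], [317.2, 202.5]), ([180, 279, 26, 28, 613], [192.7, 292.5]), ([246, 286, 31, 50, 388], [261.0, 310.5]), ([352, 296, 11, 8, 48], [356.8, 299.4])]
```

View pics/c6.png

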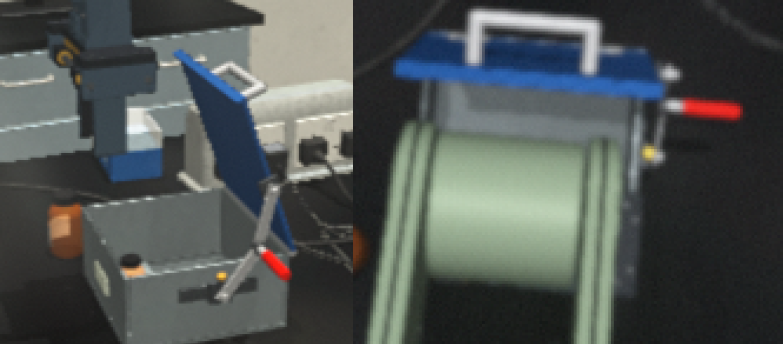

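The bottle stands upright inside, with its cap at crop (131,262). The grip is at side (317,202)/top (315,158). Next I triangulate the grip and compute its path.

```bash
cat >> h.py <<'E'
C=np.array([533,-43,0.]);RC=Ro.from_euler("z",-5.5,degrees=True)
def knee(th,side):
    "knee in case x,z; side=+1 behind (locked), -1 in front"
    p=np.array([10,65.]);l=np.array([95-90*np.cos(th),95+90*np.sin(th)]);d=l-p;n=np.linalg.norm(d)
    return p+d/2+side*np.sqrt(max(65**2-n*n/4,0))*np.array([d[1],-d[0]])/n
E
python3 - <<'E'
from h import *
X=tri([317.2,202.5],[315.1,157.7])[0];print(X,tri([317.2,202.5],[315.1,157.7])[1])
k=knee(1.227,1);P=C+RC.apply([k[0],-160,k[1]]);print("model",k.round(1),P.round(1),proj("side",P),proj("top",P))
p=np.array([10,65])
for t,s in [(1.227,1),(1.25,1),(1.272,1),(1.272,-1),(1.25,-1),(1.2,-1),(1.1,-1),(1,-1),(.8,-1),(.6,-1),(.4,-1),(.3,-1),(.2,-1),(.1,-1),(.05,-1),(0,-1)]:
  k2=knee(t,s);print(t,s,k2.round(1),"d",((k2-k)/500).round(4),"ang",np.degrees(np.arctan2(*(k2-p)[::-1])).round(0))
print(state()["qpos"].round(1),go([490,-200,230],[180,0,84.5]))
E
```

```text
[ 567.8 -208.3  116.3] 1.3
model [ 49.7 116.5] [ 567.1 -207.   116.5] [[316.41096125 202.33275045]] [[314.73786095 157.73882547]]
1.227 1 [ 49.7 116.5] d [0. 0.] ang 52.0
1.25 1 [ 47.  118.4] d [-0.0054  0.0039] ang 55.0
1.272 1 [ 41.2 122. ] d [-0.017   0.0111] ang 61.0
1.272 -1 [ 37.4 124. ] d [-0.0247  0.015 ] ang 65.0
1.25 -1 [ 29.6 127. ] d [-0.0401  0.021 ] ang 72.0
1.2 -1 [ 20.6 129.1] d [-0.0583  0.0253] ang 81.0
1.1 -1 [  7.5 130. ] d [-0.0843  0.0269] ang 92.0
1 -1 [ -3.2 128.7] d [-0.1057  0.0243] ang 102.0
0.8 -1 [-20.9 122.2] d [-0.1411  0.0114] ang 118.0
0.6 -1 [-34.8 112.1] d [-0.169  -0.0088] ang 134.0
0.4 -1 [-45.2  99.3] d [-0.1897 -0.0343] ang 148.0
0.3 -1 [-49.   92.3] d [-0.1973 -0.0484] ang 155.0
0.2 -1 [-51.9  84.9] d [-0.2031 -0.0632] ang 162.0
0.1 -1 [-53.8  77.3] d [-0.207  -0.0784] ang 169.0
0.05 -1 [-54.4  73.5] d [-0.2082 -0.086 ] ang 173.0
0 -1 [-54.8  69.6] d [-0.209  -0.0937] ang 176.0
[ -5.7   6.9 106.3  -0.2  66.9 -90.2] [-0.127 -0.323 -0.007 -0.003 -0.     1.   ]
```

```bash
python3 - <<'E'
from h import *
P=C+RC.apply([49.9,-172,0]);print(P)
print(go([450,P[1]+12,225],[180,0,84.5]));print(go([P[0],P[1],225],[180,0,84.5]))
E
python3 -m jog '-0.01 -0.03 0.003 0 0 0.07;-0.01 -0.06 0.006 0 0 0.14;-0.02 -0.1 0.009 0 0 0.21;-0.02 -0.14 0.01 0 0 0.28;-0.03 -0.18 0.01 0 0 0.35;-0.04 -0.22 0.01 0 0 0.43;-0.045 -0.26 0.01 0 0 0.51;-0.045 -0.29 0.01 0 0 0.59;-0.045 -0.32 0.01 0 0 0.67;-0.045 -0.34 0.01 0 0 0.75;-0.045 -0.34 0.01 0 0 0.83;-0.045 -0.34 0.01 0 0 0.91;-0.045 -0.34 0.01 0 0 0.98;-0.045 -0.34 0.01 0 0 1;-0.045 -0.34 0.01 0 0 1;-0.045 -0.34 0.01 0 0 1' -0.2 30
python3 - <<'E'
from h import *
P=C+RC.apply([49.9,-172,0])
print(state()["qpos"].round(1),go([P[0],P[1],225],[180,0,84.5]))
E
```

```text
[ 566.18480087 -218.99084917    0.        ]
[-0.048 -0.344  0.003 -0.003 -0.     1.   ]
[-0.282 -0.346  0.003 -0.003 -0.     1.   ]
time_s: 21.75
ee_pos: [448.3, -204.7, 220.8]
ee_rot: [-179.7, 0.1, 84.6]
force: [-0.2, 0.4, -0.4]
gripper_width: 36.6
[-25.7  11.7 101.2  -0.2  67.3 -20.2] [-0.006  0.237 -0.01  -0.003  0.001  0.001]
```

```bash
python3 -m jog '-0.003 0.03 0 0 0 0;-0.005 0.08 -0.003 0 0 0;-0.006 0.13 -0.005 0 0 0;-0.006 0.18 0 0 0 0;-0.006 0.22 0.03 0 0 0;-0.006 0.235 0.07 0 0 0;-0.006 0.237 0.11 0 0 0;-0.006 0.237 0.15 0 0 0;-0.006 0.237 0.18 0 0 0;-0.006 0.237 0.198 0 0 0;-0.006 0.237 0.203 0 0 0;-0.006 0.237 0.203 0 0 0'
python3 - <<'E'
from h import *
print(state()["force"].round(1))
P=C+RC.apply([49.9,-172,119.3]);print(P.round(1),go(P,[180,0,84.5]))
S=grab_frame("side");cv2.imwrite("pics/c7.png",cv2.resize(S[90:260,200:370],(560,560),interpolation=3)[...,::-1])
E
```

```text
time_s: 22.75
ee_pos: [565.3, -218.8, 118.0]
ee_rot: [-179.6, 0.1, 84.6]
force: [0.4, 1.1, 0.8]
gripper_width: 36.6
[0.4 1.1 0.8]
[ 566.2 -219.   119.3] [-0.     0.002 -0.003 -0.004  0.001  0.001]
```

View pics/c7.png

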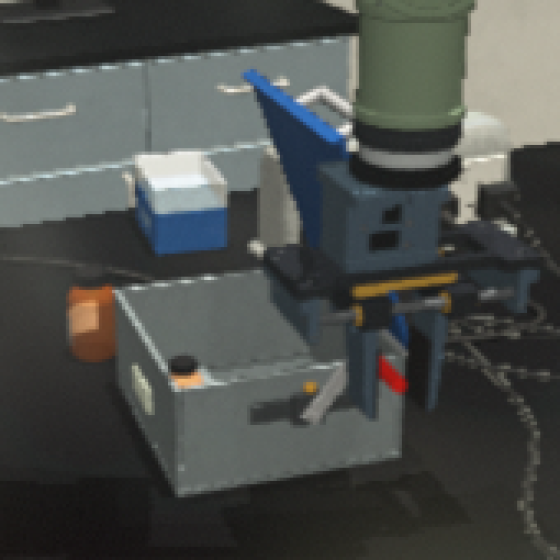

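The red grip sits between the two fingers at crop (393,375), and the lid and lug are clear. I close.

```bash
python3 -m jog '0 0.002 -0.002 0 0 0;0 0.002 -0.002 0 0 0;0 0.002 -0.002 0 0 0;0 0.002 -0.002 0 0 0;0 0.002 -0.002 0 0 0' -0.9 30; python3 -m jog '0 0 0 0 0 0;0 0 0 0 0 0'
```

```text
time_s: 23.22
ee_pos: [566.5, -219.2, 120.6]
ee_rot: [-179.7, 0.1, 84.6]
force: [-1.5, 0.2, 3.2]
gripper_width: 11.2
time_s: 23.38
ee_pos: [566.4, -219.2, 120.7]
ee_rot: [-179.7, 0.1, 84.6]
force: [0.3, -0.3, 0.9]
gripper_width: 11.1
```

```bash
python3 -m jog '0 -0.003 -0.002 0 0 0;0 -0.006 -0.0043 0 0 0;0 -0.01 -0.007 0 0 0;0 -0.014 -0.0095 0 0 0;0 -0.018 -0.0117 0 0 0;0 -0.022 -0.0138 0 0 0;0 -0.026 -0.0156 0 0 0'; python3 -m jog '0 0 0 0 0 0'
```

```text
time_s: 23.97
ee_pos: [554.4, -218.1, 128.9]
ee_rot: [-179.8, 0.2, 84.6]
force: [4.6, -0.2, -1.5]
gripper_width: 11.1
time_s: 24.05
ee_pos: [554.1, -218.1, 129.0]
ee_rot: [-179.8, 0.2, 84.6]
force: [2.7, -0.3, -4.5]
gripper_width: 11.1
```

```bash
python3 -m jog '0 -0.004 -0.0018 0 0 0;0 -0.008 -0.0035 0 0 0;0 -0.0154 -0.006 0 0 0;0 -0.02 -0.0075 0 0 0;0 -0.025 -0.009 0 0 0;0 -0.03 -0.01 0 0 0;0 -0.0336 -0.0105 0 0 0;0 -0.038 -0.011 0 0 0;0 -0.042 -0.0115 0 0 0;0 -0.042 -0.0115 0 0 0'; python3 -m jog '0 0 0 0 0 0'
python3 - <<'E'
from h import *
g=np.array([566.4,-219.2,120.7]);s=state();d=RC.inv().apply(s["ee_pos"]-g);print("knee",49.7+d[0],116.5+d[2],"r",np.hypot(39.7+d[0],51.5+d[2]),s["force"].round(1))
S=grab_frame("side");cv2.imwrite("pics/s8.png",S[...,::-1])
cv2.imwrite("pics/c8.png",cv2.resize(S[90:260,200:370],(560,560),interpolation=3)[...,::-1])
E
```

```text
time_s: 24.88
ee_pos: [532.3, -216.1, 134.9]
ee_rot: [-179.8, 0.2, 84.6]
force: [-0.0, -0.4, 0.8]
gripper_width: 11.3
time_s: 24.97
ee_pos: [531.9, -216.1, 135.0]
ee_rot: [-179.7, 0.2, 84.6]
force: [1.3, -0.2, 0.0]
gripper_width: 11.4
knee 15.064041496662 130.7703010626273 r 65.96496811299579 [ 1.3 -0.2  0. ]
```

View pics/c8.png

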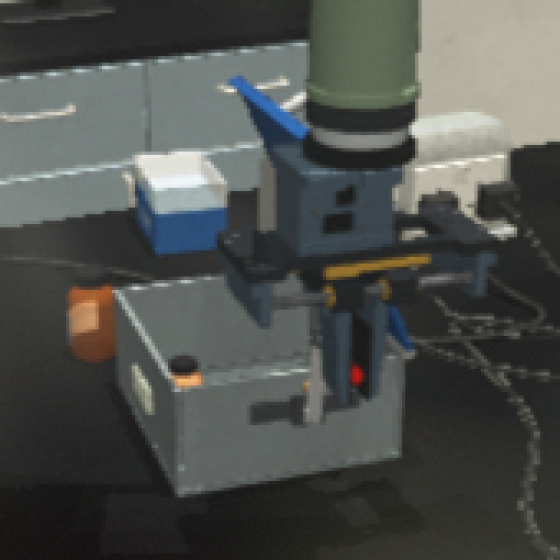

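```bash
python3 -m jog '0 -0.005 0 0 0 0;0 -0.01 0 0 0 0;0 -0.016 0 -0.01 0 0;0 -0.023 0.0008 -0.02 0 0;0 -0.03 0.0016 -0.03 0 0;0 -0.037 0.0026 -0.04 0 0;0 -0.044 0.0043 -0.05 0 0;0 -0.05 0.006 -0.06 0 0;0 -0.056 0.008 -0.07 0 0;0 -0.062 0.0105 -0.08 0 0;0 -0.068 0.013 -0.09 0 0;0 -0.0733 0.0157 -0.1 0 0;0 -0.0783 0.019 -0.11 0 0;0 -0.0833 0.0222 -0.12 0 0;0 -0.0883 0.0253 -0.13 0 0;0 -0.0883 0.0253 -0.13 0 0'; python3 -m jog '0 0 0 0 0 0'
python3 - <<'E'
from h import *
g=np.array([566.4,-219.2,120.7-4.2]);s=state();b=s["ee_pos"]+Ro.from_euler("xyz",s["ee_rot"],degrees=True).apply([0,0,4.2])
d=RC.inv().apply(b-g);print("knee",49.7+d[0],116.5+d[2],"r",np.hypot(39.7+d[0],51.5+d[2]),s["force"].round(1),s["qpos"].round(0))
S=grab_frame("side");cv2.imwrite("pics/s9.png",S[...,::-1])
E
```

```text
time_s: 26.35
ee_pos: [484.5, -211.6, 121.1]
ee_rot: [168.9, 0.2, 84.7]
force: [-7.9, -4.4, -1.0]
gripper_width: 11.3
time_s: 26.43
ee_pos: [482.8, -211.5, 120.2]
ee_rot: [169.0, 0.1, 84.7]
force: [-2.5, -2.4, -3.5]
gripper_width: 11.2
knee -33.40490297547146 116.12442550951533 r 67.06483792560803 [-2.5 -2.4 -3.5] [-27.  16. 113.   6.  41. -26.]
```

```bash
python3 -m jog '0 -0.003 0.0017 0 0 0;0 -0.0064 0.0036 -0.01 0 0;0 -0.011 0.007 -0.02 0 0;0 -0.0155 0.0102 -0.03 0 0;0 -0.0198 0.0135 -0.04 0 0;0 -0.024 0.0172 -0.05 0 0;0 -0.028 0.021 -0.06 0 0;0 -0.0322 0.0248 -0.07 0 0;0 -0.0355 0.029 -0.08 0 0;0 -0.039 0.033 -0.09 0 0;0 -0.0425 0.0371 -0.1 0 0;0 -0.0425 0.0371 -0.1 0 0'; python3 -m jog '0 0 0 0 0 0'
python3 - <<'E'
from h import *
g=np.array([566.4,-219.2,120.7-4.2]);s=state();b=s["ee_pos"]+Ro.from_euler("xyz",s["ee_rot"],degrees=True).apply([0,0,4.2])
d=RC.inv().apply(b-g);print("knee",49.7+d[0],116.5+d[2],"r",np.hypot(39.7+d[0],51.5+d[2]),s["force"].round(1),s["qpos"].round(0))
S=grab_frame("side");cv2.imwrite("pics/c10.png",cv2.resize(S[90:260,200:370],(560,560),interpolation=3)[...,::-1])
a=s["ee_rot"][0]-180;a=-a*np.pi/180;print(a)
k0=knee(.3,-1)
n=RC.inv().apply(b-g)+[49.7,0,116.5];th=min(np.arange(0,1.2,.01),key=lambda t:abs(np.arctan2(*(knee(t,-1)-[10,65])[::-1])-np.arctan2(n[2]-65,n[0]-10)))
print("theta",th)
for t in(.25,.2,.15,.1,.05,0,-.03):
  D=knee(t,-1)-knee(th,-1);print(t,(D[0]*np.cos(a)+D[1]*np.sin(a)).round(1)/500,(D[0]*np.sin(a)-D[1]*np.cos(a)).round(1)/500)
E
```

```text
time_s: 27.48
ee_pos: [463.1, -209.3, 95.7]
ee_rot: [160.2, 0.1, 84.6]
force: [-1.5, -2.8, -9.2]
gripper_width: 11.3
time_s: 27.57
ee_pos: [462.9, -209.3, 95.1]
ee_rot: [160.2, 0.1, 84.5]
force: [2.1, -0.6, -7.9]
gripper_width: 11.7
knee -52.86741476858842 91.19056764262315 r 68.1047551432978 [ 2.1 -0.6 -7.9] [-31.  14. 123.  19.  26. -41.]
0.3454924154031439
theta 0.27
0.25 -0.0022 0.0024
0.2 -0.0072 0.008400000000000001
0.15 -0.011800000000000001 0.0148
0.1 -0.016 0.0214
0.05 -0.0198 0.0282
0 -0.023 0.0352
-0.03 -0.0248 0.0396
```

View pics/c10.png

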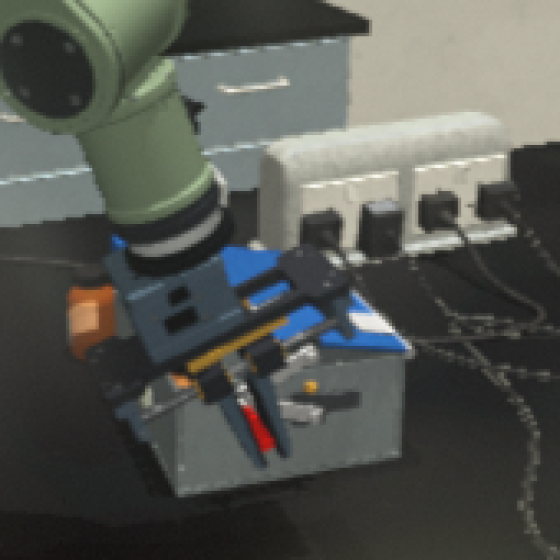

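```bash
python3 -m jog '0 -0.0022 0.0024 0 0 0;0 -0.0047 0.0054 0 0 0;0 -0.0072 0.0084 0 0 0;0 -0.0095 0.0116 0 0 0;0 -0.0118 0.0148 0 0 0;0 -0.014 0.018 0 0 0;0 -0.016 0.0214 0 0 0;0 -0.018 0.0248 0 0 0;0 -0.0198 0.0282 0 0 0;0 -0.0214 0.0317 0 0 0;0 -0.0214 0.0317 0 0 0'; python3 -m jog '0 0 0 0 0 0;0 0 0 0 0 0'
python3 - <<'E'
from h import *
g=np.array([566.4,-219.2,120.7-4.2]);s=state();b=s["ee_pos"]+Ro.from_euler("xyz",s["ee_rot"],degrees=True).apply([0,0,4.2])
n=RC.inv().apply(b-g)+[49.7,0,116.5];th=min(np.arange(-.1,1.2,.01),key=lambda t:abs(np.arctan2(*(knee(t,-1)-[10,65])[::-1])%6.28-np.arctan2(n[2]-65,n[0]-10)%6.28));print(n,th,s["force"].round(1))
E
```

```text
time_s: 28.53
ee_pos: [459.4, -209.2, 77.4]
ee_rot: [160.1, 0.1, 84.5]
force: [3.6, 1.6, 0.2]
gripper_width: 11.0
time_s: 28.7
ee_pos: [459.3, -209.1, 77.6]
ee_rot: [160.1, 0.1, 84.6]
force: [1.2, 0.5, -2.3]
gripper_width: 11.1
[-56.39396532  -0.23795258  73.65615832] 0.049999999999999906 [ 1.2  0.5 -2.3]
```

```bash
python3 -m jog '0 -0.0007 0.002 0 0 0;0 -0.0014 0.0038 0 0 0;0 -0.002 0.0055 0 0 0;0 -0.002 0.0055 0 0 0'; python3 -m jog '0 -0.0007 0.002 0 0 0;0 -0.0014 0.0038 0 0 0;0 -0.002 0.0055 0 0 0;0 -0.002 0.0055 0 0 0'
python3 - <<'E'
from h import *
S=grab_frame("side");cv2.imwrite("pics/c11.png",cv2.resize(S[120:260,200:350],(600,560),interpolation=3)[...,::-1])
E
```

```text
time_s: 29.03
ee_pos: [460.1, -209.4, 76.1]
ee_rot: [159.9, 0.1, 84.6]
force: [-3.4, 1.5, 9.9]
gripper_width: 11.2
time_s: 29.37
ee_pos: [460.6, -209.6, 75.1]
ee_rot: [159.7, 0.2, 84.6]
force: [-6.8, 2.9, 18.0]
gripper_width: 11.3
```

Pushing further now meets firm resistance (+18 N upward), so the lid is shut. I relax, release and back out along the tool axis.

```bash
python3 -m jog '0 0 0 0 0 0;0 0 0 0 0 0;0 0 0 0 0 0' ; python3 -m jog '0 0 0 0 0 0;0 0 0 0 0 0;0 0 0 0 0 0;0 0 0 0 0 0' -0.3; python3 -m jog '0 0 -0.01 0 0 0;0 0 -0.04 0 0 0;0 0 -0.08 0 0 0;-0.02 0 -0.13 0 0 0;-0.05 0 -0.18 0 0 0;-0.09 0 -0.24 0 0 0;-0.13 0 -0.29 0 0 0;-0.18 0 -0.32 0 0 0;-0.22 0 -0.34 0 0 0;-0.24 0 -0.34 0 0 0;-0.24 0 -0.34 0 0 0'
python3 - <<'E'
from h import *
S=grab_frame("side");T=grab_frame("top")
print(state()["force"].round(1))
for q in("lid_handle","lid_hinge","knee_grip","bench_timer","marker_red","case"):
  for c in("side","top"):print(c,q,[(np.round(d["location"],1).tolist(),round(d["confidence"],2)) for d in tip_of(q,c)][:2])
T0=cv2.imread("pics/top0.png");S0=cv2.imread("pics/side0.png")
for nm,im in(("top0",T0[...,::-1]),("top",T),("side0",S0[...,::-1]),("side",S)):
  h=cv2.cvtColor(np.ascontiguousarray(im),cv2.COLOR_RGB2HSV)
  r=cv2.inRange(h,(0,140,80),(8,255,255))|cv2.inRange(h,(172,140,80),(180,255,255))
  n,l,st,ce=cv2.connectedComponentsWithStats(r);print(nm,[(st[i].tolist(),ce[i].round(1).tolist()) for i in range(1,n) if st[i][4]>15])
  r=cv2.inRange(h,(100,120,80),(125,255,255));n,l,st,ce=cv2.connectedComponentsWithStats(r);print(nm,"blue",[(st[i].tolist(),ce[i].round(1).tolist()) for i in range(1,n) if st[i][4]>500])
E
```

```text
time_s: 29.67
ee_pos: [460.1, -209.4, 76.1]
ee_rot: [159.7, 0.2, 84.6]
force: [-4.7, 1.3, 9.1]
gripper_width: 11.6
time_s: 30.0
ee_pos: [460.2, -209.6, 76.1]
ee_rot: [159.7, 0.2, 84.6]
force: [0.5, 0.0, 0.0]
gripper_width: 31.8
time_s: 30.92
ee_pos: [390.1, -324.8, 236.2]
ee_rot: [159.6, 0.3, 84.4]
force: [-0.3, 0.3, 0.3]
gripper_width: 32.1
[ 0.6 -0.2 -0.2]
side lid_handle [([244.8, 173.8], 0.72), ([305.5, 185.1], 0.32)]
top lid_handle [([245.3, 199.6], 0.92)]
side lid_hinge [([307.0, 186.5], 0.63)]
top lid_hinge [([252.8, 139.0], 0.6)]
side knee_grip [([275.9, 223.1], 0.79)]
top knee_grip [([310.4, 200.0], 0.61)]
side bench_timer [([334.3, 303.2], 0.59)]
top bench_timer [([386.4, 186.0], 0.71)]
side marker_red [([263.1, 310.8], 0.73)]
top marker_red [([372.7, 243.5], 0.46)]
side case [([277.7, 216.0], 0.83)]
top case [([250.2, 178.3], 0.75)]
top0 [([471, 45, 28, 24, 184], [484.4, 56.2]), ([444, 63, 6, 4, 19], [446.5, 64.7]), ([300, 196, 20, 8, 128], [309.4, 199.6]), ([354, 224, 40, 37, 305], [373.2, 241.6]), ([414, 297, 19, 17, 248], [423.6, 304.5])]
top0 blue [([207, 134, 87, 81, 
[... 171 characters left out ...]
 [309.5, 199.6]), ([355, 224, 13, 15, 81], [361.0, 230.2])]
top blue [([207, 134, 87, 81, 5388], [250.1, 175.3]), ([0, 138, 15, 67, 708], [5.6, 170.7])]
side0 [([271, 220, 11, 13, 75], [275.9, 226.1]), ([180, 279, 26, 28, 613], [192.7, 292.5]), ([246, 286, 31, 50, 387], [261.0, 310.5]), ([352, 296, 11, 8, 47], [356.7, 299.3])]
side0 blue [([233, 168, 90, 43, 2036], [274.3, 187.7]), ([291, 314, 30, 33, 832], [305.5, 329.8])]
side [([271, 220, 11, 13, 75], [275.9, 226.1]), ([180, 279, 26, 28, 607], [192.8, 292.5]), ([246, 287, 31, 49, 377], [260.8, 311.0]), ([352, 296, 11, 8, 48], [356.8, 299.4])]
side blue [([252, 168, 71, 38, 1342], [282.7, 186.9]), ([291, 314, 30, 33, 838], [305.5, 329.8])]
```

Run:
```python
from workcell import *
print(job_done())
```

```text
the job is handed in; nothing more can be done
None
```

The job is handed in at about 31 s robot time, with the lid shut and the bottle inside. `job_done()` gives no verdict.

**What I did**
- I raised the lid by its bar to the stop, felt at about 1.27 rad. Easing back snapped the knee over, and the lid held by itself with the fingers off.
- I stood the small amber bottle upright on the case floor, in the front half, and let it go.
- I gripped the red grip, took the knee over centre, and followed its circle down at about 0.4 rad/s or slower until the lid was shut.

**Last checks, against the first pictures**
- **Lid and case:** the top-view lid outline is at the same pixels as at the start (centroid 250.1, 175.3), so the lid is shut and the case has not visibly moved.
- **Stay:** the red grip is back at its folded position to within 0.1 px in both views.
- **Marker and timer:** in the side view, the marker and the timer's red button are within about 0.5 px of where they were. In the top view the marker was partly hidden by the arm, so I did not check it there.
- **Robot:** it stands clear, and the force reading is about zero.

**Not checked or off plan**
- The bottle's final stance cannot be seen under the lid. I last saw it upright in the side picture taken early in the lowering.
- I spent the 12-picture limit, so the final state was checked by numbers only.
- Some brief forces passed the 10 N guide: about 15 N while lifting the lid and 18 N pressing down at the end to confirm it was shut. No shift of the case showed.

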